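Turn the row round: carrying tray to bench rack in reverse order

TASK

The four little containers have come back from the net round in the cups of the brown carrying tray; the next ringer sits on the other side, so move them into the pockets of the pale bench rack in reverse order: the one nearest the tray's black knob goes into the pocket farthest from the rack's knob, the next one into the next pocket, and so on, until the one farthest from the tray's knob stands in the pocket nearest the rack's knob. Stand each upright on the floor of its pocket, let none of them fall over on the way, and leave all four standing there at rest.

Things in the scene. Friction and masses are not known exactly. Their poses are not given: they have to be found in the camera images.
- tray: the carrying tray, fixed: a brown wooden board 80 x 320 mm, 8 mm thick, with a lip 16 mm high along each long side; four grey cups stand in a row on it. Origin: centre of its underside. Its y axis runs along the row, the row of cups stands at x = 0, y = +105, +35, -35, -105 mm; the single round black knob (22 mm across, top 25 mm above the worktop) is at y = +147 mm, x = 0. z up
- rack: the bench rack, fixed: a pale wooden block 80 x 320 mm, 20 mm high, with four round pockets 54 mm across and 14 mm deep (their floor is 6 mm above the worktop). Origin: centre of its underside. Its y axis runs along the row: pockets at x = 0, y = +105, +35, -35, -105 mm; the single round black knob (22 mm across, top 37 mm above the worktop) is at y = +147 mm, x = 0. z up
- film_pot: small round black plastic film pot with a grey lid, 35 mm across (33 mm at mid-height), 58 mm high, 30 g; it stands loose and upright in one of the tray's cups. Origin: centre of its underside, z up its axis
- glue_can: small round glue tin, white, blue and red, 38 mm across up to 56 mm, narrower blue cap (26 mm) above, 70 mm high in all, 60 g; it stands loose and upright in one of the tray's cups. Origin: centre of its underside, z up its axis
- dropper: brown glass-look dropper bottle, round, 33 mm across up to about 65 mm, then a narrow neck and black rubber teat, 102 mm high in all, 70 g; it stands loose and upright in one of the tray's cups. Origin: centre of its underside, z up its axis
- glue_stick: round upright glue stick, white body with a dark green cap that does not come off, 27 mm across all the way up, 94 mm high, 30 g; hold it well up, about 65 mm above its foot, so that its top does not meet the gripper; it stands loose and upright in one of the tray's cups. Origin: centre of its underside, z up its axis
- cup_film_pot: the grey plastic cup in which the film_pot stands at the start (the four cups are alike; this one stays where the film_pot was). Fixed on the tray, 60 mm across, 17 mm high, open, inside 54 mm across, its floor 11 mm above the worktop. Origin: centre of its underside, 8 mm above the worktop
- cup_glue_can: the grey plastic cup in which the glue_can stands at the start (the four cups are alike; this one stays where the glue_can was). Fixed on the tray, 60 mm across, 17 mm high, open, inside 54 mm across, its floor 11 mm above the worktop. Origin: centre of its underside, 8 mm above the worktop
- cup_dropper: the grey plastic cup in which the dropper stands at the start (the four cups are alike; this one stays where the dropper was). Fixed on the tray, 60 mm across, 17 mm high, open, inside 54 mm across, its floor 11 mm above the worktop. Origin: centre of its underside, 8 mm above the worktop
- cup_glue_stick: the grey plastic cup in which the glue_stick stands at the start (the four cups are alike; this one stays where the glue_stick was). Fixed on the tray, 60 mm across, 17 mm high, open, inside 54 mm across, its floor 11 mm above the worktop. Origin: centre of its underside, 8 mm above the worktop
Mind the look-alikes: they are no part of the job. Leave any purple look-alike of the glue_stick alone.

How it is judged:
By the outcome, as a careful person would: the job done as asked, in the order asked, and still so for the second after the job is handed in, with the robot touching nothing.
It also fails if it takes over 112 s, if anything falls off the work surface, if the arm or the gripper's body presses on something with over 40 N, if the wrist force passes 120 N, or if a joint passes its speed limit or range.

ROBOT

A 6-joint arm with a two-finger parallel gripper is mounted at the origin on a cart in front of the work surface, level with it; the furniture and walls round the work are solid. World frame = base frame: x ahead of the robot, y to its left, z up, the work surface at z = 0. Lengths are in m, angles in rad, forces in N, time in s.
With the tool pointing down it reaches from about 0.375 to 0.925 m from the base axis. Payload 5.7 kg.
Tool frame: the origin (TCP) lies at the centre of the arm's flange, where the gripper is bolted on; the fingertips stand 173 mm ahead of it and the grasp point (between the pads) lies 155 mm ahead of it; z points along the fingers, y is the line along which they close (so a half turn about z gives the same grasp; the last joint's range is limited). The gripper opens to 85 mm and grips with 20 to 120 N. Pads are 22 mm wide; open, the fingers measure 114 mm over their backs; the gripper's body (76 mm by 85 mm) begins 54 mm behind the grasp point. The pads swing forward as they close: fully open they stand 13 mm farther back than shut.
Start: joints at [0.992, 0.359, 1.51, -0, 1.272, -0.115], TCP at [0.268, 0.537, 0.405] pointing down, gripper open.
Joint ranges: [-2.97, 2.97], [-1.01, 2.36], [0.21, 2.38], [-0.96, 4.11], [0.2, 2.71], [-2.98, 2.98]. Speed limits (rad/s): [2.39, 2.39, 3.14, 3.14, 3.14, 3.14].

INTERFACE

Orientations are given as a rotation vector (axis times angle).
In Python, from plant import * gives the robot as it stands.
- The arm moves only by the tool move_arm, never from a script. Its argument "deltas" is a list of rows, each an object with "delta_pos": the shift along the world's x, y, z in fractions of the full range, 1 being 750 mm, a list of three; "dr": the turn, a rotation vector about the world's x, y, z in normalised numbers (1 is 360 degrees), a list of three; "hand": the finger opening in mm, from 0 to 85.4. A call has 1 to 20 rows; each row is the pose to reach, as a shift and turn from the pose commanded when the call began; what a row does not reach only later rows make up. A row lasts 1/12 s, in which the tool goes at most 41.7 mm and 7.16 degrees, less where a joint would pass 70% of its speed; a pose out of reach is approached as far as the arm can. Shift and turn numbers lie between -1 and 1, and a call with a number outside is refused. A call with a gripper value outside its range is refused whole. The fingers move at their own pace and stop on an object; the grip force is fixed at half the most. Time passes only in rows, so rows that repeat a pose let the fingers close. It gives the time, the measured TCP pose, the force, the opening and the grip force at its end, in the units of the state.
- get_state(): the state, without advancing time (a new reading comes with each control period).
- get_image(name): name is "side" or "top"; returns the picture (384x512x3 uint8, red, green, blue); there is no depth.
- calibration(name): a dict with "fx", "fy", "cx", "cy" (pixels), "cam_to_world" (4x4, takes a point from camera to world coordinates). Camera axes: x right, y down, z forward; pixel columns grow to the right and rows downward; lengths in m; the calibration is good to about 2 mm. A picture is of the moment at which its call begins. calibration takes no time and is no camera call.
- close_job(): hands the job in; it is judged then, once.
The state is a dict: "t": time; "qpos": joint angles; "joint_velocities": joint speeds; "joint_torque": joint torques, N m; "position": TCP position; "eef_rot": TCP orientation; "wrist_force": force on the tool from outside, world axes, zero at the start; "ft_torque": the same for the moment, N m; "finger_gap": opening from 0.0 (shut) to 1.0 (fully open); "finger_force": force on a finger pad.
Only numpy, scipy, OpenCV 4.12 (cv2) and the standard library are available. Lean on these libraries where they do the work, as an engineer would, in place of code of your own. Each camera call takes 0.05 s, during which the arm holds its last target. There are 200 camera calls.

## Working session

There is one attempt and no reset: what is moved stays moved. The work goes in short steps, Python scripts to look and compute and a tool call to move; the robot and the scene stay as the last step left them, time stands still between calls to the robot, and variables do not carry over. Pictures are saved under pics/ and viewed, at most 14 in all, crops included, and the job is handed in when it is done.

Besides the shell and the picture viewer there is one more tool, called after ">>>" by a JSON object that holds its "op" and its "data", one argument or row to a line. move_arm: Moves the arm, as the interface text tells. Its arguments: {"type":"object","properties":{"deltas":{"type":"array","items":{"type":"object","properties":{"delta_pos":{"type":"array","items":{"type":"number"}},"dr":{"type":"array","items":{"type":"number"}},"hand":{"type":"number"}}}}},"required":["deltas"]}

```bash
mkdir -p pics; python3 - <<'E'
from plant import *
import cv2,numpy as np
for n in("top","side"):
    im=get_image(n);cv2.imwrite(f"pics/{n}0.png",im[:,:,::-1]);c=calibration(n);print(n,c["fx"],c["cx"],c["cy"],np.round(c["cam_to_world"],3).tolist())
s=get_state();print(s["t"],s["position"],s["eef_rot"],s["finger_gap"])
E
```

```text
top 376.735235533868 256.7900742083567 196.18586031367983 [[-0.014, -0.986, 0.166, 0.346], [-1.0, 0.014, 0.002, -0.029], [-0.005, -0.166, -0.986, 0.919], [0.0, 0.0, 0.0, 1.0]]
side 351.3049215991837 257.2120014925994 186.87356633911298 [[-0.994, -0.049, 0.102, 0.388], [-0.113, 0.526, -0.843, 0.902], [-0.012, -0.849, -0.528, 0.624], [0.0, 0.0, 0.0, 1.0]]
0.1 [0.26822732 0.53634059 0.40392868] [-7.21814710e-01 -3.05695875e+00  2.49208041e-03] 0.9969619354519486
```

View pics/top0.png

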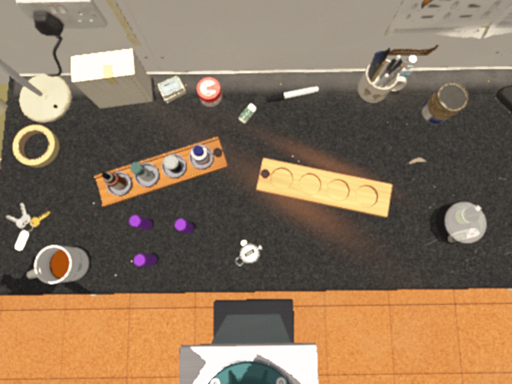

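View pics/side0.png

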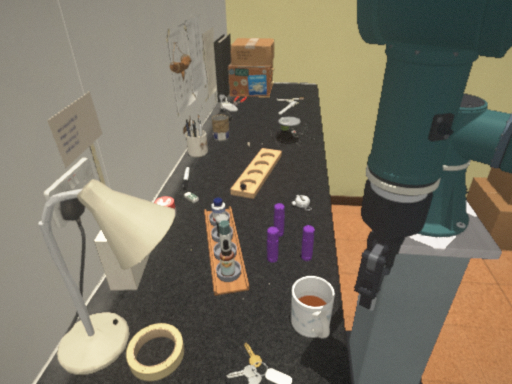

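The top view shows the tray knob at (218,153). Going away from it come the glue can (201,155), film pot (174,165), glue stick (145,173) and dropper (117,183). The rack knob is at (265,174), with pockets from (284,176) to (366,195). The purple look-alikes are near (140,222), (184,226) and (146,260).

```bash
cat > h.py <<'E'
import numpy as np,cv2
from plant import calibration
def ray(n,u,v):
    c=calibration(n);M=np.array(c["cam_to_world"]);d=M[:3,:3]@[(u-c["cx"])/c["fx"],(v-c["cy"])/c["fy"],1];return M[:3,3],d
def onz(n,u,v,z):
    o,d=ray(n,u,v);return (o+d*(z-o[2])/d[2])
def proj(n,p):
    c=calibration(n);M=np.array(c["cam_to_world"]);q=M[:3,:3].T@(np.array(p)-M[:3,3]);return c["fx"]*q[0]/q[2]+c["cx"],c["fy"]*q[1]/q[2]+c["cy"]
E
python3 - <<'E'
from h import *
t=cv2.imread("pics/top0.png");s=cv2.imread("pics/side0.png")
# rack outline & tray outline
hsv=cv2.cvtColor(t,cv2.COLOR_BGR2HSV)
m=cv2.inRange(hsv,(5,70,90),(30,255,255));m[285:]=0
m=cv2.morphologyEx(m,cv2.MORPH_CLOSE,np.ones((5,5)))
for c in cv2.findContours(m,0,2)[0]:
    if cv2.contourArea(c)<900:continue
    r=cv2.minAreaRect(cv2.convexHull(c));print(r)
    for z in(.008,.016,.020):
        P=np.array([onz("top",*p,z)[:2] for p in cv2.boxPoints(r)]);print(z,np.round(P.mean(0),4),np.round([np.linalg.norm(P[1]-P[0]),np.linalg.norm(P[2]-P[1])],3),[round(float(np.degrees(np.arctan2(*(P[i+1]-P[i])[::-1]))),1) for i in(0,1)])
a=cv2.resize(t[130:220,85:400],None,fx=2.5,fy=2.5,interpolation=2)
cv2.imwrite("pics/c1.png",a)
cv2.imwrite("pics/c2.png",np.hstack([cv2.resize(t[130:215,90:240],None,fx=5.3,fy=5.3,interpolation=2)]))
cv2.imwrite("pics/c3.png",cv2.resize(s[190:300,195:255],None,fx=5.4,fy=5.4,interpolation=2))
E
```

```text
((312.3113708496094, 188.25701904296875), (159.8085479736328, 76.07474517822266), 24.962787628173828)
0.008 [ 0.5197 -0.1614] [0.195 0.397] [-24.7, -116.9]
0.016 [ 0.5182 -0.1603] [0.193 0.393] [-24.7, -116.9]
0.02 [ 0.5174 -0.1597] [0.192 0.391] [-24.7, -116.9]
((160.03750610351562, 170.79226684570312), (33.79808807373047, 133.35470581054688), 72.16498565673828)
0.008 [0.5673 0.2115] [0.331 0.088] [-72.2, -162.7]
0.016 [0.5654 0.2094] [0.328 0.087] [-72.2, -162.7]
0.02 [0.5644 0.2083] [0.326 0.087] [-72.2, -162.7]
((36.013511657714844, 141.91891479492188), (47.34690856933594, 50.141693115234375), 9.462322235107422)
0.008 [0.6466 0.528 ] [0.13  0.123] [-3.8, -100.6]
0.016 [0.644  0.5231] [0.129 0.122] [-3.8, -100.6]
0.02 [0.6427 0.5206] [0.129 0.122] [-3.8, -100.6]
```

View pics/c2.png

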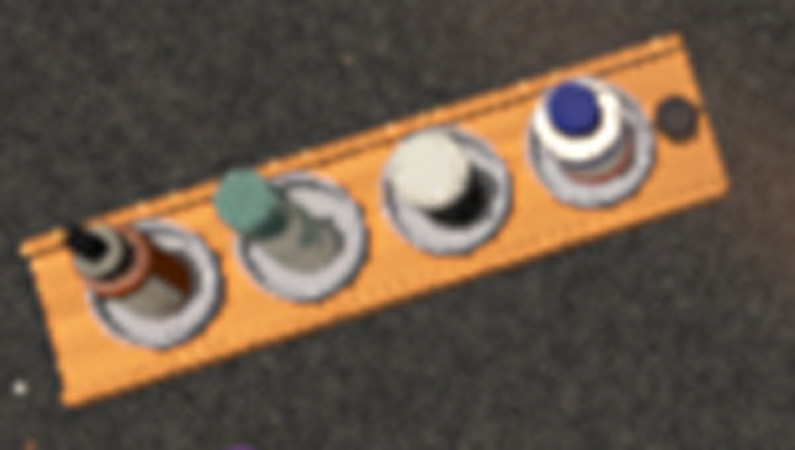

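View pics/c3.png

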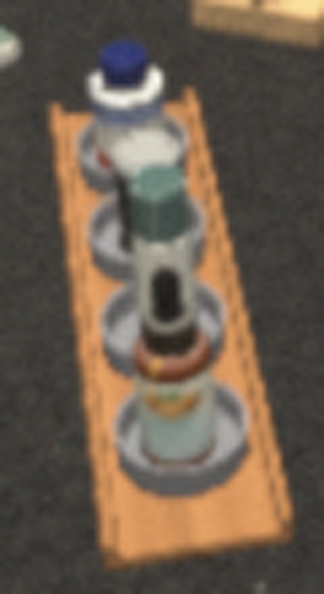

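The top crop (scale 5.3, offset 90,130) shows these centres:
- **Cap or top centres:** can (575,108), pot (428,172), stick (245,202), teat (82,240).
- **Cup rims:** (592,142), (448,190), (302,237), (157,283).
- **Knob:** (677,118).

The side crop shows all four standing upright in their cups.

```bash
python3 - <<'E'
from h import *
from plant import get_state
t=cv2.imread("pics/top0.png");hsv=cv2.cvtColor(t,cv2.COLOR_BGR2HSV)
m=cv2.inRange(hsv,(8,40,150),(30,255,255));k=np.zeros_like(m);k[150:222,245:400]=255;m&=k
m=cv2.morphologyEx(m,cv2.MORPH_OPEN,np.ones((3,3)))
c=max(cv2.findContours(m,0,2)[0],key=cv2.contourArea);r=cv2.minAreaRect(c);print(r)
P=np.array([onz("top",*p,.02)[:2] for p in cv2.boxPoints(r)]);print(P.mean(0),np.linalg.norm(P[1]-P[0]),np.linalg.norm(P[2]-P[1]))
kn=onz("top",265.5,174,.037);print("knob",kn)
cr=lambda u,v,z:onz("top",90+u/5.3-.4,130+v/5.3-.4,z)
for n,u,v,z in[("can",575,108,.081),("canring",577,118,.067),("pot",428,172,.069),("stick",245,202,.105),("teat",82,240,.113),("shoulder",130,258,.076)]:print(n,np.round(cr(u,v,z),4))
C=np.array([cr(*p,.025)[:2] for p in[(592,142),(448,190),(302,237),(157,283)]]);print("cups",C.round(4));d=C[3]-C[0];print(np.linalg.norm(d),np.degrees(np.arctan2(d[1],d[0])),"trayknob",cr(677,118,.025))
a=cv2.resize(t[150:225,250:400],None,fx=5.3,fy=5.3,interpolation=2);cv2.imwrite("pics/c4.png",a)
from scipy.spatial.transform import Rotation as R
print(R.from_rotvec(get_state()["eef_rot"]).as_matrix().round(3))
E
```

```text
((324.2601623535156, 186.8731689453125), (134.53387451171875, 34.22299575805664), 11.481990814208984)
[ 0.51831047 -0.18994314] 0.08564327826460331 0.32728959395110857
knob [ 0.54797356 -0.04845393  0.037     ]
can [0.5969 0.1069 0.081 ]
canring [0.5965 0.1083 0.067 ]
pot [0.5724 0.1731 0.069 ]
stick [0.551  0.2411 0.105 ]
teat [0.5338 0.3054 0.113 ]
shoulder [0.5341 0.2995 0.076 ]
cups [[0.5972 0.1079]
 [0.5754 0.1741]
 [0.5542 0.2407]
 [0.5336 0.3064]]
0.20845417087240234 107.78562554251111 trayknob [0.60813922 0.06862646 0.025     ]
[[-0.894  0.447 -0.001]
 [ 0.447  0.894 -0.001]
 [ 0.    -0.002 -1.   ]]
```

View pics/c4.png

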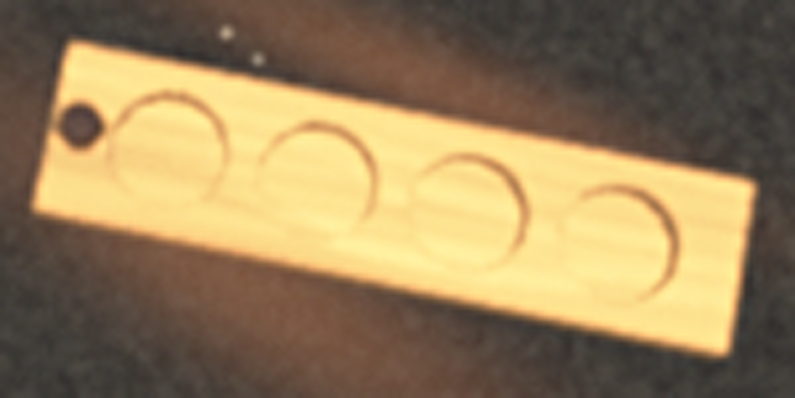

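The rack centre is (0.518,-0.190), and the knob direction is about 78.2°. The crop shows its four pockets, empty, at about (168,150), (318,181), (468,212) and (620,244). I'll check the pocket positions and move above the can.

```bash
python3 - <<'E'
from h import *
for p in[(168,150),(318,181),(468,212),(620,244)]:print(onz("top",250+p[0]/5.3-.4,150+p[1]/5.3-.4,.02).round(4))
E
```

```text
[ 0.5416 -0.0872  0.02  ]
[ 0.526  -0.1557  0.02  ]
[ 0.5106 -0.2237  0.02  ]
[ 0.4947 -0.2922  0.02  ]
```

Careful with the scale: shifts go in shares of 750 mm and turns go in shares of 360 degrees. That gives: -429 mm is -0.572, 329 mm is 0.4387, -45.6 degrees is -0.1267.

>>> {"op": "move_arm", "data": {
  "deltas": [
    {"delta_pos":[0.22,-0.2867,-0.04],"dr":[0,0,-0.1267],"hand":85},
    {"delta_pos":[0.22,-0.2867,-0.04],"dr":[0,0,-0.1267],"hand":85},
    {"delta_pos":[0.22,-0.2867,-0.04],"dr":[0,0,-0.1267],"hand":85},
    {"delta_pos":[0.22,-0.2867,-0.04],"dr":[0,0,-0.1267],"hand":85},
    {"delta_pos":[0.22,-0.2867,-0.04],"dr":[0,0,-0.1267],"hand":85},
    {"delta_pos":[0.22,-0.2867,-0.04],"dr":[0,0,-0.1267],"hand":85},
    {"delta_pos":[0.4387,-0.572,-0.0867],"dr":[0,0,-0.1267],"hand":85},
    {"delta_pos":[0.4387,-0.572,-0.0867],"dr":[0,0,-0.1267],"hand":85},
    {"delta_pos":[0.4387,-0.572,-0.0867],"dr":[0,0,-0.1267],"hand":85},
    {"delta_pos":[0.4387,-0.572,-0.0867],"dr":[0,0,-0.1267],"hand":85},
    {"delta_pos":[0.4387,-0.572,-0.0867],"dr":[0,0,-0.1267],"hand":85},
    {"delta_pos":[0.4387,-0.572,-0.0867],"dr":[0,0,-0.1267],"hand":85},
    {"delta_pos":[0.4387,-0.572,-0.0867],"dr":[0,0,-0.1267],"hand":85},
    {"delta_pos":[0.4387,-0.572,-0.0867],"dr":[0,0,-0.1267],"hand":85},
    {"delta_pos":[0.4387,-0.572,-0.0867],"dr":[0,0,-0.1267],"hand":85},
    {"delta_pos":[0.4387,-0.572,-0.0867],"dr":[0,0,-0.1267],"hand":85},
    {"delta_pos":[0.4387,-0.572,-0.0867],"dr":[0,0,-0.1267],"hand":85}
  ]
}}

```text
t: 1.52
position: [0.5965, 0.1085, 0.3395]
eef_rot: [-1.849, -2.538, 0.001]
wrist_force: [-0.5, 0.3, 0.2]
finger_gap: 0.995
finger_force: 0.0
```

To row units: -134 mm is -0.1787, -110 mm is -0.1467.

>>> {"op": "move_arm", "data": {
  "deltas": [
    {"delta_pos":[0,-0.0013,-0.0533],"dr":[0,0,0],"hand":85},
    {"delta_pos":[0,-0.0013,-0.1067],"dr":[0,0,0],"hand":85},
    {"delta_pos":[0,-0.0013,-0.1467],"dr":[0,0,0],"hand":85},
    {"delta_pos":[0,-0.0013,-0.1787],"dr":[0,0,0],"hand":85},
    {"delta_pos":[0,-0.0013,-0.1787],"dr":[0,0,0],"hand":70},
    {"delta_pos":[0,-0.0013,-0.1787],"dr":[0,0,0],"hand":60},
    {"delta_pos":[0,-0.0013,-0.1787],"dr":[0,0,0],"hand":50},
    {"delta_pos":[0,-0.0013,-0.1787],"dr":[0,0,0],"hand":46},
    {"delta_pos":[0,-0.0013,-0.1787],"dr":[0,0,0],"hand":42},
    {"delta_pos":[0,-0.0013,-0.1787],"dr":[0,0,0],"hand":38},
    {"delta_pos":[0,-0.0013,-0.1787],"dr":[0,0,0],"hand":30},
    {"delta_pos":[0,-0.0013,-0.1787],"dr":[0,0,0],"hand":20},
    {"delta_pos":[0,-0.0013,-0.1787],"dr":[0,0,0],"hand":20},
    {"delta_pos":[0,-0.0013,-0.1787],"dr":[0,0,0],"hand":20},
    {"delta_pos":[0,-0.0013,-0.1787],"dr":[0,0,0],"hand":20}
  ]
}}

```text
t: 2.77
position: [0.5982, 0.1067, 0.2076]
eef_rot: [1.849, 2.537, 0.003]
wrist_force: [-0.2, 1.0, 7.7]
finger_gap: 0.431
finger_force: 59.3
```

To row units: -400 mm is -0.5333, -101 mm is -0.1347, -30 degrees is -0.0833.

>>> {"op": "move_arm", "data": {
  "deltas": [
    {"delta_pos":[0,0,0.0133],"dr":[0,0,0],"hand":20},
    {"delta_pos":[0,0,0.04],"dr":[0,0,0],"hand":20},
    {"delta_pos":[0,0,0.0733],"dr":[0,0,0],"hand":20},
    {"delta_pos":[-0.0027,-0.0133,0.1],"dr":[0,0,0],"hand":20},
    {"delta_pos":[-0.0107,-0.04,0.1067],"dr":[0,0,-0.0056],"hand":20},
    {"delta_pos":[-0.0187,-0.0733,0.1067],"dr":[0,0,-0.0111],"hand":20},
    {"delta_pos":[-0.028,-0.1093,0.1067],"dr":[0,0,-0.0167],"hand":20},
    {"delta_pos":[-0.0373,-0.1467,0.1067],"dr":[0,0,-0.0222],"hand":20},
    {"delta_pos":[-0.048,-0.1867,0.1067],"dr":[0,0,-0.0278],"hand":20},
    {"delta_pos":[-0.0573,-0.2267,0.1067],"dr":[0,0,-0.0361],"hand":20},
    {"delta_pos":[-0.068,-0.2667,0.1067],"dr":[0,0,-0.0417],"hand":20},
    {"delta_pos":[-0.0773,-0.3067,0.1067],"dr":[0,0,-0.0472],"hand":20},
    {"delta_pos":[-0.088,-0.3467,0.1067],"dr":[0,0,-0.0528],"hand":20},
    {"delta_pos":[-0.0973,-0.3867,0.1067],"dr":[0,0,-0.0611],"hand":20},
    {"delta_pos":[-0.108,-0.4267,0.1067],"dr":[0,0,-0.0667],"hand":20},
    {"delta_pos":[-0.1173,-0.4667,0.1067],"dr":[0,0,-0.0722],"hand":20},
    {"delta_pos":[-0.1267,-0.5,0.1067],"dr":[0,0,-0.0778],"hand":20},
    {"delta_pos":[-0.132,-0.5227,0.1067],"dr":[0,0,-0.0833],"hand":20},
    {"delta_pos":[-0.1347,-0.5333,0.1067],"dr":[0,0,-0.0833],"hand":20},
    {"delta_pos":[-0.1347,-0.5333,0.1067],"dr":[0,0,-0.0833],"hand":20}
  ]
}}

```text
t: 4.43
position: [0.4961, -0.2951, 0.2864]
eef_rot: [2.445, 1.971, 0.0]
wrist_force: [-0.0, 0.9, -1.0]
finger_gap: 0.431
finger_force: 60.0
```

```bash
python3 - <<'E'
from plant import *
from h import *
ims=[cv2.resize(get_image(n)[:,:,::-1],None,fx=1,fy=1) for n in("top","side")]
a=cv2.resize(ims[0][100:240,230:420],None,fx=2,fy=2);b=cv2.resize(ims[1][110:250,195:385],None,fx=2,fy=2)
cv2.imwrite("pics/m1.png",np.hstack([a,b]))
s=get_state();print(s["position"],s["wrist_force"],s["finger_gap"],s["finger_force"],s["eef_rot"])
E
```

```text
[ 0.4963126  -0.29285998  0.2859501 ] [ 1.04827659  0.13063457 -1.14910062] 0.4292243862186282 60.027194023132324 [-2.44379002e+00 -1.97337911e+00 -5.47237427e-04]
```

View pics/m1.png

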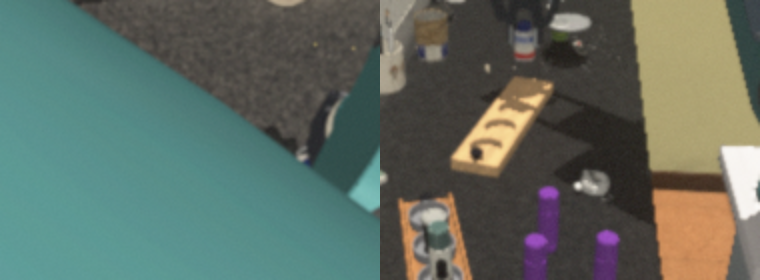

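The can hangs upright at (524,40) in the side half of the crop, over the far end of the rack. Now I lower it.

To row units: -83 mm is -0.1107, -81 mm is -0.108.

>>> {"op": "move_arm", "data": {
  "deltas": [
    {"delta_pos":[0,0,-0.0267],"dr":[0,0,0],"hand":20},
    {"delta_pos":[0,0,-0.06],"dr":[0,0,0],"hand":20},
    {"delta_pos":[0,0,-0.0827],"dr":[0,0,0],"hand":20},
    {"delta_pos":[0,0,-0.096],"dr":[0,0,0],"hand":20},
    {"delta_pos":[0,0,-0.104],"dr":[0,0,0],"hand":20},
    {"delta_pos":[0,0,-0.108],"dr":[0,0,0],"hand":20},
    {"delta_pos":[0,0,-0.1107],"dr":[0,0,0],"hand":20},
    {"delta_pos":[0,0,-0.1107],"dr":[0,0,0],"hand":20},
    {"delta_pos":[0,0,-0.1107],"dr":[0,0,0],"hand":20}
  ]
}}

```text
t: 5.28
position: [0.4968, -0.2936, 0.2034]
eef_rot: [2.443, 1.973, 0.0]
wrist_force: [-0.3, -0.7, -1.0]
finger_gap: 0.425
finger_force: 60.0
```

To row units: -2 mm is -0.0027, -1 mm is -0.0013.

>>> {"op": "move_arm", "data": {
  "deltas": [
    {"delta_pos":[0,0,-0.0013],"dr":[0,0,0],"hand":20},
    {"delta_pos":[0,0,-0.0027],"dr":[0,0,0],"hand":20},
    {"delta_pos":[0,0,-0.0027],"dr":[0,0,0],"hand":20}
  ]
}}

```text
t: 5.53
position: [0.4968, -0.2937, 0.2026]
eef_rot: [2.443, 1.972, 0.001]
wrist_force: [-1.6, 2.3, 12.5]
finger_gap: 0.425
finger_force: 61.7
```

>>> {"op": "move_arm", "data": {
  "deltas": [
    {"delta_pos":[0,0,0.0013],"dr":[0,0,0],"hand":20},
    {"delta_pos":[0,0,0.0013],"dr":[0,0,0],"hand":40},
    {"delta_pos":[0,0,0.0013],"dr":[0,0,0],"hand":44},
    {"delta_pos":[0,0,0.0013],"dr":[0,0,0],"hand":50},
    {"delta_pos":[0,0,0.0013],"dr":[0,0,0],"hand":60},
    {"delta_pos":[0,0,0.0013],"dr":[0,0,0],"hand":75},
    {"delta_pos":[0,0,0.0013],"dr":[0,0,0],"hand":85},
    {"delta_pos":[0,0,0.0013],"dr":[0,0,0],"hand":85},
    {"delta_pos":[0,0,0.0267],"dr":[0,0,0],"hand":85},
    {"delta_pos":[0,0,0.08],"dr":[0,0,0],"hand":85},
    {"delta_pos":[0,0,0.1333],"dr":[0,0,0],"hand":85},
    {"delta_pos":[0,0,0.1853],"dr":[0,0,0],"hand":85}
  ]
}}

```text
t: 6.53
position: [0.4961, -0.2932, 0.3409]
eef_rot: [-2.443, -1.972, 0.001]
wrist_force: [0.7, -0.1, 0.2]
finger_gap: 0.993
finger_force: 0.0
```

To row units: 466 mm is 0.6213, 76 mm is 0.1013, 30 degrees is 0.0833.

>>> {"op": "move_arm", "data": {
  "deltas": [
    {"delta_pos":[0.1013,0.6213,0],"dr":[0,0,0.0833],"hand":85},
    {"delta_pos":[0.1013,0.6213,0],"dr":[0,0,0.0833],"hand":85},
    {"delta_pos":[0.1013,0.6213,0],"dr":[0,0,0.0833],"hand":85},
    {"delta_pos":[0.1013,0.6213,0],"dr":[0,0,0.0833],"hand":85},
    {"delta_pos":[0.1013,0.6213,0],"dr":[0,0,0.0833],"hand":85},
    {"delta_pos":[0.1013,0.6213,0],"dr":[0,0,0.0833],"hand":85},
    {"delta_pos":[0.1013,0.6213,0],"dr":[0,0,0.0833],"hand":85},
    {"delta_pos":[0.1013,0.6213,0],"dr":[0,0,0.0833],"hand":85},
    {"delta_pos":[0.1013,0.6213,0],"dr":[0,0,0.0833],"hand":85},
    {"delta_pos":[0.1013,0.6213,0],"dr":[0,0,0.0833],"hand":85},
    {"delta_pos":[0.1013,0.6213,0],"dr":[0,0,0.0833],"hand":85},
    {"delta_pos":[0.1013,0.6213,0],"dr":[0,0,0.0833],"hand":85},
    {"delta_pos":[0.1013,0.6213,0],"dr":[0,0,0.0833],"hand":85},
    {"delta_pos":[0.1013,0.6213,0],"dr":[0,0,0.0833],"hand":85},
    {"delta_pos":[0.1013,0.6213,0],"dr":[0,0,0.0833],"hand":85},
    {"delta_pos":[0.1013,0.6213,0],"dr":[0,0,0.0833],"hand":85}
  ]
}}

```text
t: 7.87
position: [0.5722, 0.1711, 0.3395]
eef_rot: [-1.852, -2.537, 0.002]
wrist_force: [-0.2, 0.2, 0.3]
finger_gap: 0.996
finger_force: 0.0
```

```bash
python3 - <<'E'
from plant import *
from h import *
ims=[get_image(n)[:,:,::-1] for n in("top","side")]
a=cv2.resize(ims[0][100:240,230:420],None,fx=2,fy=2);b=cv2.resize(ims[1][130:270,185:375],None,fx=2,fy=2)
cv2.imwrite("pics/m2.png",np.hstack([a,b]))
s=get_state();print(s["position"],s["wrist_force"],s["finger_gap"],s["t"])
E
```

```text
[0.57235473 0.17114376 0.33966795] [ 0.07495665  0.6681004  -0.73003697] 0.9935091215725761 7.9667
```

View pics/m2.png

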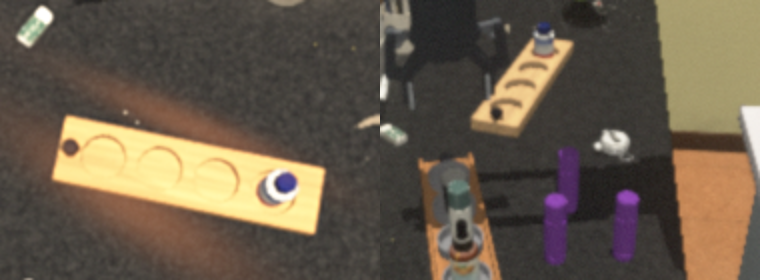

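The can stands upright in the farthest pocket, at (280,187) in the top crop. Next is the pot.

To row units: -137 mm is -0.1827, -115 mm is -0.1533.

>>> {"op": "move_arm", "data": {
  "deltas": [
    {"delta_pos":[0,0.0027,-0.0533],"dr":[0,0,0],"hand":85},
    {"delta_pos":[0,0.0027,-0.1067],"dr":[0,0,0],"hand":85},
    {"delta_pos":[0,0.0027,-0.1533],"dr":[0,0,0],"hand":85},
    {"delta_pos":[0,0.0027,-0.1827],"dr":[0,0,0],"hand":85},
    {"delta_pos":[0,0.0027,-0.1827],"dr":[0,0,0],"hand":70},
    {"delta_pos":[0,0.0027,-0.1827],"dr":[0,0,0],"hand":60},
    {"delta_pos":[0,0.0027,-0.1827],"dr":[0,0,0],"hand":50},
    {"delta_pos":[0,0.0027,-0.1827],"dr":[0,0,0],"hand":46},
    {"delta_pos":[0,0.0027,-0.1827],"dr":[0,0,0],"hand":42},
    {"delta_pos":[0,0.0027,-0.1827],"dr":[0,0,0],"hand":38},
    {"delta_pos":[0,0.0027,-0.1827],"dr":[0,0,0],"hand":34},
    {"delta_pos":[0,0.0027,-0.1827],"dr":[0,0,0],"hand":20},
    {"delta_pos":[0,0.0027,-0.1827],"dr":[0,0,0],"hand":20},
    {"delta_pos":[0,0.0027,-0.1827],"dr":[0,0,0],"hand":20},
    {"delta_pos":[0,0.0027,-0.1827],"dr":[0,0,0],"hand":20}
  ]
}}

```text
t: 9.22
position: [0.5731, 0.1748, 0.2038]
eef_rot: [1.849, 2.538, 0.003]
wrist_force: [0.1, -0.5, 7.4]
finger_gap: 0.377
finger_force: 59.0
```

To row units: -398 mm is -0.5307, -391 mm is -0.5213, -30 degrees is -0.0833.

>>> {"op": "move_arm", "data": {
  "deltas": [
    {"delta_pos":[0,0,0.0133],"dr":[0,0,0],"hand":20},
    {"delta_pos":[0,0,0.04],"dr":[0,0,0],"hand":20},
    {"delta_pos":[0,0,0.0733],"dr":[0,0,0],"hand":20},
    {"delta_pos":[-0.0013,-0.0133,0.1],"dr":[0,0,0],"hand":20},
    {"delta_pos":[-0.0067,-0.04,0.1067],"dr":[0,0,-0.0056],"hand":20},
    {"delta_pos":[-0.012,-0.0733,0.1067],"dr":[0,0,-0.0111],"hand":20},
    {"delta_pos":[-0.0173,-0.1093,0.1067],"dr":[0,0,-0.0167],"hand":20},
    {"delta_pos":[-0.0227,-0.1467,0.1067],"dr":[0,0,-0.0222],"hand":20},
    {"delta_pos":[-0.0293,-0.1867,0.1067],"dr":[0,0,-0.0278],"hand":20},
    {"delta_pos":[-0.0347,-0.2267,0.1067],"dr":[0,0,-0.0361],"hand":20},
    {"delta_pos":[-0.0413,-0.2667,0.1067],"dr":[0,0,-0.0417],"hand":20},
    {"delta_pos":[-0.048,-0.3067,0.1067],"dr":[0,0,-0.0472],"hand":20},
    {"delta_pos":[-0.0533,-0.3467,0.1067],"dr":[0,0,-0.0528],"hand":20},
    {"delta_pos":[-0.06,-0.3867,0.1067],"dr":[0,0,-0.0611],"hand":20},
    {"delta_pos":[-0.0667,-0.4267,0.1067],"dr":[0,0,-0.0667],"hand":20},
    {"delta_pos":[-0.072,-0.4667,0.1067],"dr":[0,0,-0.0722],"hand":20},
    {"delta_pos":[-0.0773,-0.5,0.1067],"dr":[0,0,-0.0778],"hand":20},
    {"delta_pos":[-0.0813,-0.5213,0.1067],"dr":[0,0,-0.0833],"hand":20},
    {"delta_pos":[-0.0827,-0.5307,0.1067],"dr":[0,0,-0.0833],"hand":20},
    {"delta_pos":[-0.0827,-0.5307,0.1067],"dr":[0,0,-0.0833],"hand":20}
  ]
}}

```text
t: 10.88
position: [0.5102, -0.2246, 0.283]
eef_rot: [2.445, 1.972, -0.0]
wrist_force: [0.1, 0.4, 0.1]
finger_gap: 0.373
finger_force: 59.5
```

>>> {"op": "move_arm", "data": {
  "deltas": [
    {"delta_pos":[0,0,0],"dr":[0,0,0],"hand":20},
    {"delta_pos":[0,0,0],"dr":[0,0,0],"hand":20}
  ]
}}

```text
t: 11.05
position: [0.5104, -0.2222, 0.2827]
eef_rot: [-2.442, -1.974, -0.0]
wrist_force: [0.3, 0.7, 0.7]
finger_gap: 0.377
finger_force: 59.5
```

To row units: -84 mm is -0.112, -83 mm is -0.1107.

>>> {"op": "move_arm", "data": {
  "deltas": [
    {"delta_pos":[0,-0.0013,-0.0267],"dr":[0,0,0],"hand":20},
    {"delta_pos":[0,-0.0013,-0.06],"dr":[0,0,0],"hand":20},
    {"delta_pos":[0,-0.0013,-0.084],"dr":[0,0,0],"hand":20},
    {"delta_pos":[0,-0.0013,-0.0987],"dr":[0,0,0],"hand":20},
    {"delta_pos":[0,-0.0013,-0.1067],"dr":[0,0,0],"hand":20},
    {"delta_pos":[0,-0.0013,-0.1107],"dr":[0,0,0],"hand":20},
    {"delta_pos":[0,-0.0013,-0.112],"dr":[0,0,0],"hand":20},
    {"delta_pos":[0,-0.0013,-0.112],"dr":[0,0,0],"hand":20}
  ]
}}

```text
t: 11.72
position: [0.5107, -0.2242, 0.1992]
eef_rot: [2.444, 1.974, 0.0]
wrist_force: [-0.7, 0.3, -0.1]
finger_gap: 0.373
finger_force: 59.6
```

To row units: -1 mm is -0.0013.

>>> {"op": "move_arm", "data": {
  "deltas": [
    {"delta_pos":[0,0,-0.0013],"dr":[0,0,0],"hand":20},
    {"delta_pos":[0,0,-0.0013],"dr":[0,0,0],"hand":20},
    {"delta_pos":[0,0,-0.0013],"dr":[0,0,0],"hand":20}
  ]
}}

```text
t: 11.97
position: [0.5109, -0.2247, 0.1988]
eef_rot: [2.443, 1.972, 0.001]
wrist_force: [-0.5, 0.5, 6.7]
finger_gap: 0.371
finger_force: 59.6
```

To row units: 140 mm is 0.1867, 100 mm is 0.1333.

>>> {"op": "move_arm", "data": {
  "deltas": [
    {"delta_pos":[0,0,0],"dr":[0,0,0],"hand":34},
    {"delta_pos":[0,0,0],"dr":[0,0,0],"hand":38},
    {"delta_pos":[0,0,0],"dr":[0,0,0],"hand":44},
    {"delta_pos":[0,0,0],"dr":[0,0,0],"hand":50},
    {"delta_pos":[0,0,0],"dr":[0,0,0],"hand":60},
    {"delta_pos":[0,0,0],"dr":[0,0,0],"hand":75},
    {"delta_pos":[0,0,0],"dr":[0,0,0],"hand":85},
    {"delta_pos":[0,0,0],"dr":[0,0,0],"hand":85},
    {"delta_pos":[0,0,0.0267],"dr":[0,0,0],"hand":85},
    {"delta_pos":[0,0,0.08],"dr":[0,0,0],"hand":85},
    {"delta_pos":[0,0,0.1333],"dr":[0,0,0],"hand":85},
    {"delta_pos":[0,0,0.1867],"dr":[0,0,0],"hand":85}
  ]
}}

```text
t: 12.97
position: [0.51, -0.2241, 0.3388]
eef_rot: [-2.443, -1.972, 0.001]
wrist_force: [1.7, -0.0, 0.0]
finger_gap: 0.995
finger_force: 0.0
```

To row units: 464 mm is 0.6187, 40.5 mm is 0.054, 30 degrees is 0.0833.

>>> {"op": "move_arm", "data": {
  "deltas": [
    {"delta_pos":[0.054,0.6187,0],"dr":[0,0,0.0833],"hand":85},
    {"delta_pos":[0.054,0.6187,0],"dr":[0,0,0.0833],"hand":85},
    {"delta_pos":[0.054,0.6187,0],"dr":[0,0,0.0833],"hand":85},
    {"delta_pos":[0.054,0.6187,0],"dr":[0,0,0.0833],"hand":85},
    {"delta_pos":[0.054,0.6187,0],"dr":[0,0,0.0833],"hand":85},
    {"delta_pos":[0.054,0.6187,0],"dr":[0,0,0.0833],"hand":85},
    {"delta_pos":[0.054,0.6187,0],"dr":[0,0,0.0833],"hand":85},
    {"delta_pos":[0.054,0.6187,0],"dr":[0,0,0.0833],"hand":85},
    {"delta_pos":[0.054,0.6187,0],"dr":[0,0,0.0833],"hand":85},
    {"delta_pos":[0.054,0.6187,0],"dr":[0,0,0.0833],"hand":85},
    {"delta_pos":[0.054,0.6187,0],"dr":[0,0,0.0833],"hand":85},
    {"delta_pos":[0.054,0.6187,0],"dr":[0,0,0.0833],"hand":85},
    {"delta_pos":[0.054,0.6187,0],"dr":[0,0,0.0833],"hand":85},
    {"delta_pos":[0.054,0.6187,0],"dr":[0,0,0.0833],"hand":85},
    {"delta_pos":[0.054,0.6187,0],"dr":[0,0,0.0833],"hand":85},
    {"delta_pos":[0.054,0.6187,0],"dr":[0,0,0.0833],"hand":85}
  ]
}}

```text
t: 14.3
position: [0.5508, 0.2379, 0.3375]
eef_rot: [-1.853, -2.537, 0.002]
wrist_force: [0.7, 0.1, -0.1]
finger_gap: 0.995
finger_force: 0.0
```

```bash
python3 - <<'E'
from plant import *
from h import *
ims=[get_image(n)[:,:,::-1] for n in("top","side")]
a=cv2.resize(ims[0][100:240,230:420],None,fx=2,fy=2);b=cv2.resize(ims[1][140:280,185:375],None,fx=2,fy=2)
cv2.imwrite("pics/m3.png",np.hstack([a,b]))
s=get_state();print(s["position"],s["wrist_force"],s["finger_gap"],s["t"])
E
```

```text
[0.55098235 0.23807631 0.33770425] [ 0.44632755  0.13528116 -0.7014904 ] 0.9966942052827243 14.4
```

View pics/m3.png

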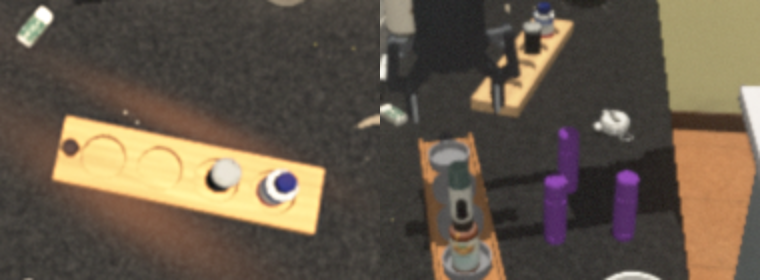

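The pot stands upright in the third pocket, at (225,174) in the top crop. The stick is next.

To row units: -107 mm is -0.1427, -90 mm is -0.12.

>>> {"op": "move_arm", "data": {
  "deltas": [
    {"delta_pos":[0,0.0013,-0.0467],"dr":[0,0,0],"hand":85},
    {"delta_pos":[0,0.0013,-0.0867],"dr":[0,0,0],"hand":85},
    {"delta_pos":[0,0.0013,-0.12],"dr":[0,0,0],"hand":85},
    {"delta_pos":[0,0.0013,-0.1427],"dr":[0,0,0],"hand":85},
    {"delta_pos":[0,0.0013,-0.1427],"dr":[0,0,0],"hand":70},
    {"delta_pos":[0,0.0013,-0.1427],"dr":[0,0,0],"hand":60},
    {"delta_pos":[0,0.0013,-0.1427],"dr":[0,0,0],"hand":50},
    {"delta_pos":[0,0.0013,-0.1427],"dr":[0,0,0],"hand":44},
    {"delta_pos":[0,0.0013,-0.1427],"dr":[0,0,0],"hand":38},
    {"delta_pos":[0,0.0013,-0.1427],"dr":[0,0,0],"hand":34},
    {"delta_pos":[0,0.0013,-0.1427],"dr":[0,0,0],"hand":31},
    {"delta_pos":[0,0.0013,-0.1427],"dr":[0,0,0],"hand":29},
    {"delta_pos":[0,0.0013,-0.1427],"dr":[0,0,0],"hand":27},
    {"delta_pos":[0,0.0013,-0.1427],"dr":[0,0,0],"hand":24},
    {"delta_pos":[0,0.0013,-0.1427],"dr":[0,0,0],"hand":15},
    {"delta_pos":[0,0.0013,-0.1427],"dr":[0,0,0],"hand":15},
    {"delta_pos":[0,0.0013,-0.1427],"dr":[0,0,0],"hand":15}
  ]
}}

```text
t: 15.82
position: [0.5513, 0.2407, 0.2312]
eef_rot: [1.85, 2.538, 0.001]
wrist_force: [-0.3, -0.3, 6.4]
finger_gap: 0.306
finger_force: 58.7
```

To row units: -396 mm is -0.528, -390 mm is -0.52, -30 degrees is -0.0833.

>>> {"op": "move_arm", "data": {
  "deltas": [
    {"delta_pos":[0,0,0.0133],"dr":[0,0,0],"hand":15},
    {"delta_pos":[0,0,0.04],"dr":[0,0,0],"hand":15},
    {"delta_pos":[0,0,0.0733],"dr":[0,0,0],"hand":15},
    {"delta_pos":[0,-0.0133,0.1],"dr":[0,0,0],"hand":15},
    {"delta_pos":[-0.0027,-0.04,0.1067],"dr":[0,0,-0.0056],"hand":15},
    {"delta_pos":[-0.004,-0.0733,0.1067],"dr":[0,0,-0.0111],"hand":15},
    {"delta_pos":[-0.0067,-0.1093,0.1067],"dr":[0,0,-0.0167],"hand":15},
    {"delta_pos":[-0.0093,-0.1467,0.1067],"dr":[0,0,-0.0222],"hand":15},
    {"delta_pos":[-0.012,-0.1867,0.1067],"dr":[0,0,-0.0278],"hand":15},
    {"delta_pos":[-0.0147,-0.2267,0.1067],"dr":[0,0,-0.0361],"hand":15},
    {"delta_pos":[-0.0173,-0.2667,0.1067],"dr":[0,0,-0.0417],"hand":15},
    {"delta_pos":[-0.02,-0.3067,0.1067],"dr":[0,0,-0.0472],"hand":15},
    {"delta_pos":[-0.0227,-0.3467,0.1067],"dr":[0,0,-0.0528],"hand":15},
    {"delta_pos":[-0.0253,-0.3867,0.1067],"dr":[0,0,-0.0611],"hand":15},
    {"delta_pos":[-0.028,-0.4267,0.1067],"dr":[0,0,-0.0667],"hand":15},
    {"delta_pos":[-0.0307,-0.4667,0.1067],"dr":[0,0,-0.0722],"hand":15},
    {"delta_pos":[-0.032,-0.4987,0.1067],"dr":[0,0,-0.0778],"hand":15},
    {"delta_pos":[-0.0333,-0.52,0.1067],"dr":[0,0,-0.0833],"hand":15},
    {"delta_pos":[-0.0333,-0.528,0.1067],"dr":[0,0,-0.0833],"hand":15},
    {"delta_pos":[-0.0333,-0.528,0.1067],"dr":[0,0,-0.0833],"hand":15}
  ]
}}

```text
t: 17.48
position: [0.5257, -0.1565, 0.3108]
eef_rot: [-2.445, -1.972, 0.0]
wrist_force: [0.3, 0.6, -0.5]
finger_gap: 0.301
finger_force: 58.8
```

>>> {"op": "move_arm", "data": {
  "deltas": [
    {"delta_pos":[0,0,0],"dr":[0,0,0],"hand":15},
    {"delta_pos":[0,0,0],"dr":[0,0,0],"hand":15},
    {"delta_pos":[0,0,0],"dr":[0,0,0],"hand":15}
  ]
}}

```text
t: 17.73
position: [0.5258, -0.1542, 0.3106]
eef_rot: [-2.442, -1.975, 0.0]
wrist_force: [-0.1, 0.3, 0.5]
finger_gap: 0.303
finger_force: 58.8
```

To row units: -84.5 mm is -0.1127, -83 mm is -0.1107.

>>> {"op": "move_arm", "data": {
  "deltas": [
    {"delta_pos":[0,-0.0013,-0.0267],"dr":[0,0,0],"hand":15},
    {"delta_pos":[0,-0.0013,-0.06],"dr":[0,0,0],"hand":15},
    {"delta_pos":[0,-0.0013,-0.084],"dr":[0,0,0],"hand":15},
    {"delta_pos":[0,-0.0013,-0.0987],"dr":[0,0,0],"hand":15},
    {"delta_pos":[0,-0.0013,-0.1067],"dr":[0,0,0],"hand":15},
    {"delta_pos":[0,-0.0013,-0.1107],"dr":[0,0,0],"hand":15},
    {"delta_pos":[0,-0.0013,-0.1127],"dr":[0,0,0],"hand":15},
    {"delta_pos":[0,-0.0013,-0.1127],"dr":[0,0,0],"hand":15},
    {"delta_pos":[0,-0.0013,-0.1127],"dr":[0,0,0],"hand":15}
  ]
}}

```text
t: 18.48
position: [0.5264, -0.1565, 0.227]
eef_rot: [2.443, 1.973, 0.001]
wrist_force: [0.3, 0.2, -0.0]
finger_gap: 0.298
finger_force: 59.0
```

To row units: -1.5 mm is -0.002, -1 mm is -0.0013.

>>> {"op": "move_arm", "data": {
  "deltas": [
    {"delta_pos":[0,0,-0.0013],"dr":[0,0,0],"hand":15},
    {"delta_pos":[0,0,-0.002],"dr":[0,0,0],"hand":15},
    {"delta_pos":[0,0,-0.002],"dr":[0,0,0],"hand":15}
  ]
}}

```text
t: 18.73
position: [0.5264, -0.1566, 0.2262]
eef_rot: [2.443, 1.972, 0.002]
wrist_force: [-1.4, 0.7, 8.1]
finger_gap: 0.303
finger_force: 60.0
```

To row units: 115 mm is 0.1533, 85 mm is 0.1133.

>>> {"op": "move_arm", "data": {
  "deltas": [
    {"delta_pos":[0,0,0.0007],"dr":[0,0,0],"hand":26},
    {"delta_pos":[0,0,0.0007],"dr":[0,0,0],"hand":30},
    {"delta_pos":[0,0,0.0007],"dr":[0,0,0],"hand":36},
    {"delta_pos":[0,0,0.0007],"dr":[0,0,0],"hand":44},
    {"delta_pos":[0,0,0.0007],"dr":[0,0,0],"hand":56},
    {"delta_pos":[0,0,0.0007],"dr":[0,0,0],"hand":70},
    {"delta_pos":[0,0,0.0007],"dr":[0,0,0],"hand":85},
    {"delta_pos":[0,0,0.0007],"dr":[0,0,0],"hand":85},
    {"delta_pos":[0,0,0.0007],"dr":[0,0,0],"hand":85},
    {"delta_pos":[0,0,0.0267],"dr":[0,0,0],"hand":85},
    {"delta_pos":[0,0,0.0667],"dr":[0,0,0],"hand":85},
    {"delta_pos":[0,0,0.1133],"dr":[0,0,0],"hand":85},
    {"delta_pos":[0,0,0.1533],"dr":[0,0,0],"hand":85},
    {"delta_pos":[0,0,0.1533],"dr":[0,0,0],"hand":85}
  ]
}}

```text
t: 19.9
position: [0.528, -0.1573, 0.3456]
eef_rot: [2.437, 1.968, 0.007]
wrist_force: [1.4, -0.4, -0.3]
finger_gap: 0.993
finger_force: 0.0
```

To row units: 461 mm is 0.6147, 8 mm is 0.0107, 30 degrees is 0.0833.

>>> {"op": "move_arm", "data": {
  "deltas": [
    {"delta_pos":[0.0107,0.6147,0],"dr":[0,0,0.0833],"hand":85},
    {"delta_pos":[0.0107,0.6147,0],"dr":[0,0,0.0833],"hand":85},
    {"delta_pos":[0.0107,0.6147,0],"dr":[0,0,0.0833],"hand":85},
    {"delta_pos":[0.0107,0.6147,0],"dr":[0,0,0.0833],"hand":85},
    {"delta_pos":[0.0107,0.6147,0],"dr":[0,0,0.0833],"hand":85},
    {"delta_pos":[0.0107,0.6147,0],"dr":[0,0,0.0833],"hand":85},
    {"delta_pos":[0.0107,0.6147,0],"dr":[0,0,0.0833],"hand":85},
    {"delta_pos":[0.0107,0.6147,0],"dr":[0,0,0.0833],"hand":85},
    {"delta_pos":[0.0107,0.6147,0],"dr":[0,0,0.0833],"hand":85},
    {"delta_pos":[0.0107,0.6147,0],"dr":[0,0,0.0833],"hand":85},
    {"delta_pos":[0.0107,0.6147,0],"dr":[0,0,0.0833],"hand":85},
    {"delta_pos":[0.0107,0.6147,0],"dr":[0,0,0.0833],"hand":85},
    {"delta_pos":[0.0107,0.6147,0],"dr":[0,0,0.0833],"hand":85},
    {"delta_pos":[0.0107,0.6147,0],"dr":[0,0,0.0833],"hand":85},
    {"delta_pos":[0.0107,0.6147,0],"dr":[0,0,0.0833],"hand":85},
    {"delta_pos":[0.0107,0.6147,0],"dr":[0,0,0.0833],"hand":85},
    {"delta_pos":[0.0107,0.6147,0],"dr":[0,0,0.0833],"hand":85}
  ]
}}

```text
t: 21.32
position: [0.5341, 0.3031, 0.3397]
eef_rot: [-1.853, -2.537, 0.001]
wrist_force: [-0.1, 0.5, 0.9]
finger_gap: 0.996
finger_force: 0.0
```

```bash
python3 - <<'E'
from plant import *
from h import *
ims=[get_image(n)[:,:,::-1] for n in("top","side")]
a=cv2.resize(ims[0][100:240,230:420],None,fx=2,fy=2);b=cv2.resize(ims[1][150:290,185:375],None,fx=2,fy=2)
cv2.imwrite("pics/m4.png",np.hstack([a,b]))
s=get_state();print(s["position"],s["wrist_force"],s["finger_gap"],s["t"])
E
```

```text
[0.53413893 0.30350091 0.33978593] [ 0.09495873  0.56742136 -0.71557913] 0.9944129640554492 21.4167
```

View pics/m4.png

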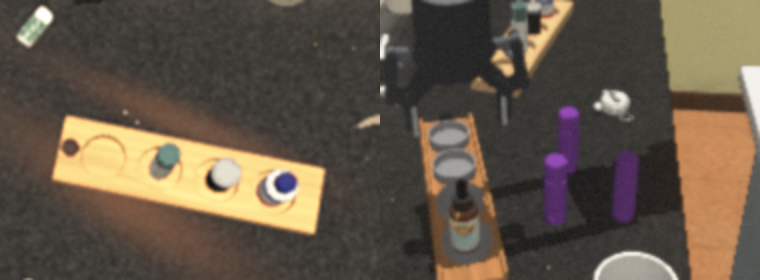

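The stick stands upright in the second pocket, at (165,158) in the top crop. The dropper is upright in its cup under the gripper.

To row units: -121 mm is -0.1613, -110 mm is -0.1467.

>>> {"op": "move_arm", "data": {
  "deltas": [
    {"delta_pos":[0,0.0013,-0.04],"dr":[0,0,0],"hand":85},
    {"delta_pos":[0,0.0013,-0.08],"dr":[0,0,0],"hand":85},
    {"delta_pos":[0,0.0013,-0.12],"dr":[0,0,0],"hand":85},
    {"delta_pos":[0,0.0013,-0.1467],"dr":[0,0,0],"hand":85},
    {"delta_pos":[0,0.0013,-0.1613],"dr":[0,0,0],"hand":85},
    {"delta_pos":[0,0.0013,-0.1613],"dr":[0,0,0],"hand":70},
    {"delta_pos":[0,0.0013,-0.1613],"dr":[0,0,0],"hand":60},
    {"delta_pos":[0,0.0013,-0.1613],"dr":[0,0,0],"hand":52},
    {"delta_pos":[0,0.0013,-0.1613],"dr":[0,0,0],"hand":46},
    {"delta_pos":[0,0.0013,-0.1613],"dr":[0,0,0],"hand":42},
    {"delta_pos":[0,0.0013,-0.1613],"dr":[0,0,0],"hand":38},
    {"delta_pos":[0,0.0013,-0.1613],"dr":[0,0,0],"hand":35},
    {"delta_pos":[0,0.0013,-0.1613],"dr":[0,0,0],"hand":33},
    {"delta_pos":[0,0.0013,-0.1613],"dr":[0,0,0],"hand":28},
    {"delta_pos":[0,0.0013,-0.1613],"dr":[0,0,0],"hand":20},
    {"delta_pos":[0,0.0013,-0.1613],"dr":[0,0,0],"hand":20},
    {"delta_pos":[0,0.0013,-0.1613],"dr":[0,0,0],"hand":20}
  ]
}}

```text
t: 22.83
position: [0.5346, 0.3059, 0.2197]
eef_rot: [1.85, 2.538, 0.003]
wrist_force: [0.5, 0.3, 6.1]
finger_gap: 0.357
finger_force: 58.6
```

To row units: -392 mm is -0.5227, -387 mm is -0.516, -30 degrees is -0.0833.

>>> {"op": "move_arm", "data": {
  "deltas": [
    {"delta_pos":[0,0,0.0133],"dr":[0,0,0],"hand":20},
    {"delta_pos":[0,0,0.04],"dr":[0,0,0],"hand":20},
    {"delta_pos":[0,0,0.0733],"dr":[0,0,0],"hand":20},
    {"delta_pos":[0,-0.0133,0.1],"dr":[0,0,0],"hand":20},
    {"delta_pos":[0,-0.04,0.1067],"dr":[0,0,-0.0056],"hand":20},
    {"delta_pos":[0.0013,-0.0733,0.1067],"dr":[0,0,-0.0111],"hand":20},
    {"delta_pos":[0.0013,-0.1093,0.1067],"dr":[0,0,-0.0167],"hand":20},
    {"delta_pos":[0.0027,-0.1467,0.1067],"dr":[0,0,-0.0222],"hand":20},
    {"delta_pos":[0.0027,-0.1867,0.1067],"dr":[0,0,-0.0278],"hand":20},
    {"delta_pos":[0.004,-0.2267,0.1067],"dr":[0,0,-0.0361],"hand":20},
    {"delta_pos":[0.004,-0.2667,0.1067],"dr":[0,0,-0.0417],"hand":20},
    {"delta_pos":[0.0053,-0.3067,0.1067],"dr":[0,0,-0.0472],"hand":20},
    {"delta_pos":[0.0053,-0.3467,0.1067],"dr":[0,0,-0.0528],"hand":20},
    {"delta_pos":[0.0067,-0.3867,0.1067],"dr":[0,0,-0.0611],"hand":20},
    {"delta_pos":[0.0067,-0.4267,0.1067],"dr":[0,0,-0.0667],"hand":20},
    {"delta_pos":[0.008,-0.464,0.1067],"dr":[0,0,-0.0722],"hand":20},
    {"delta_pos":[0.008,-0.496,0.1067],"dr":[0,0,-0.0778],"hand":20},
    {"delta_pos":[0.0093,-0.516,0.1067],"dr":[0,0,-0.0833],"hand":20},
    {"delta_pos":[0.0093,-0.5227,0.1067],"dr":[0,0,-0.0833],"hand":20},
    {"delta_pos":[0.0093,-0.5227,0.1067],"dr":[0,0,-0.0833],"hand":20}
  ]
}}

```text
t: 24.5
position: [0.5408, -0.0873, 0.2989]
eef_rot: [-2.445, -1.972, 0.0]
wrist_force: [-0.4, 0.1, -1.0]
finger_gap: 0.358
finger_force: 59.2
```

>>> {"op": "move_arm", "data": {
  "deltas": [
    {"delta_pos":[0,0,0],"dr":[0,0,0],"hand":20},
    {"delta_pos":[0,0,0],"dr":[0,0,0],"hand":20},
    {"delta_pos":[0,0,0],"dr":[0,0,0],"hand":20}
  ]
}}

```text
t: 24.75
position: [0.5407, -0.0852, 0.2987]
eef_rot: [-2.442, -1.975, 0.0]
wrist_force: [0.1, -0.2, 0.2]
finger_gap: 0.354
finger_force: 59.2
```

To row units: -84 mm is -0.112, -83 mm is -0.1107.

>>> {"op": "move_arm", "data": {
  "deltas": [
    {"delta_pos":[0,-0.0013,-0.0267],"dr":[0,0,0],"hand":20},
    {"delta_pos":[0,-0.0013,-0.06],"dr":[0,0,0],"hand":20},
    {"delta_pos":[0,-0.0013,-0.084],"dr":[0,0,0],"hand":20},
    {"delta_pos":[0,-0.0013,-0.0987],"dr":[0,0,0],"hand":20},
    {"delta_pos":[0,-0.0013,-0.1067],"dr":[0,0,0],"hand":20},
    {"delta_pos":[0,-0.0013,-0.1107],"dr":[0,0,0],"hand":20},
    {"delta_pos":[0,-0.0013,-0.112],"dr":[0,0,0],"hand":20},
    {"delta_pos":[0,-0.0013,-0.112],"dr":[0,0,0],"hand":20},
    {"delta_pos":[0,-0.0013,-0.112],"dr":[0,0,0],"hand":20}
  ]
}}

```text
t: 25.5
position: [0.5414, -0.0875, 0.2155]
eef_rot: [2.443, 1.973, 0.001]
wrist_force: [0.1, 0.3, -0.5]
finger_gap: 0.358
finger_force: 59.2
```

>>> {"op": "move_arm", "data": {
  "deltas": [
    {"delta_pos":[0,0,-0.0013],"dr":[0,0,0],"hand":20},
    {"delta_pos":[0,0,-0.0013],"dr":[0,0,0],"hand":20},
    {"delta_pos":[0,0,-0.0013],"dr":[0,0,0],"hand":20}
  ]
}}

```text
t: 25.75
position: [0.5416, -0.0876, 0.2146]
eef_rot: [2.443, 1.972, 0.002]
wrist_force: [0.5, 0.0, 5.6]
finger_gap: 0.358
finger_force: 59.6
```

Contact again. I'll release, lift and retreat to the left.

To row units: 150 mm is 0.2, 125 mm is 0.1667.

>>> {"op": "move_arm", "data": {
  "deltas": [
    {"delta_pos":[0,0,0],"dr":[0,0,0],"hand":31},
    {"delta_pos":[0,0,0],"dr":[0,0,0],"hand":36},
    {"delta_pos":[0,0,0],"dr":[0,0,0],"hand":44},
    {"delta_pos":[0,0,0],"dr":[0,0,0],"hand":56},
    {"delta_pos":[0,0,0],"dr":[0,0,0],"hand":70},
    {"delta_pos":[0,0,0],"dr":[0,0,0],"hand":85},
    {"delta_pos":[0,0,0],"dr":[0,0,0],"hand":85},
    {"delta_pos":[0,0,0],"dr":[0,0,0],"hand":85},
    {"delta_pos":[0,0,0.0267],"dr":[0,0,0],"hand":85},
    {"delta_pos":[0,0,0.0667],"dr":[0,0,0],"hand":85},
    {"delta_pos":[0,0,0.1133],"dr":[0,0,0],"hand":85},
    {"delta_pos":[0,0,0.1667],"dr":[0,0,0],"hand":85},
    {"delta_pos":[0,0,0.2],"dr":[0,0,0],"hand":85},
    {"delta_pos":[0,0,0.2],"dr":[0,0,0],"hand":85}
  ]
}}

```text
t: 26.92
position: [0.5429, -0.0879, 0.3696]
eef_rot: [2.438, 1.968, 0.009]
wrist_force: [1.3, -0.9, 0.2]
finger_gap: 0.996
finger_force: 0.0
```

To row units: 330 mm is 0.44, -20 mm is -0.0267, 30 degrees is 0.0833.

>>> {"op": "move_arm", "data": {
  "deltas": [
    {"delta_pos":[-0.0267,0.44,0],"dr":[0,0,0.0833],"hand":85},
    {"delta_pos":[-0.0267,0.44,0],"dr":[0,0,0.0833],"hand":85},
    {"delta_pos":[-0.0267,0.44,0],"dr":[0,0,0.0833],"hand":85},
    {"delta_pos":[-0.0267,0.44,0],"dr":[0,0,0.0833],"hand":85},
    {"delta_pos":[-0.0267,0.44,0],"dr":[0,0,0.0833],"hand":85},
    {"delta_pos":[-0.0267,0.44,0],"dr":[0,0,0.0833],"hand":85},
    {"delta_pos":[-0.0267,0.44,0],"dr":[0,0,0.0833],"hand":85},
    {"delta_pos":[-0.0267,0.44,0],"dr":[0,0,0.0833],"hand":85},
    {"delta_pos":[-0.0267,0.44,0],"dr":[0,0,0.0833],"hand":85},
    {"delta_pos":[-0.0267,0.44,0],"dr":[0,0,0.0833],"hand":85},
    {"delta_pos":[-0.0267,0.44,0],"dr":[0,0,0.0833],"hand":85},
    {"delta_pos":[-0.0267,0.44,0],"dr":[0,0,0.0833],"hand":85}
  ]
}}

```text
t: 27.92
position: [0.5208, 0.2414, 0.3632]
eef_rot: [-1.851, -2.538, 0.002]
wrist_force: [-0.2, 0.2, -0.1]
finger_gap: 0.994
finger_force: 0.0
```

```bash
python3 - <<'E'
from plant import *
from h import *
ims=[get_image(n)[:,:,::-1] for n in("top","side")]
a=cv2.resize(ims[0][100:240,230:420],None,fx=2,fy=2);b=cv2.resize(ims[1][110:250,185:375],None,fx=2,fy=2)
cv2.imwrite("pics/m5.png",np.hstack([a,b]))
E
```

```text
(no output)
```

View pics/m5.png

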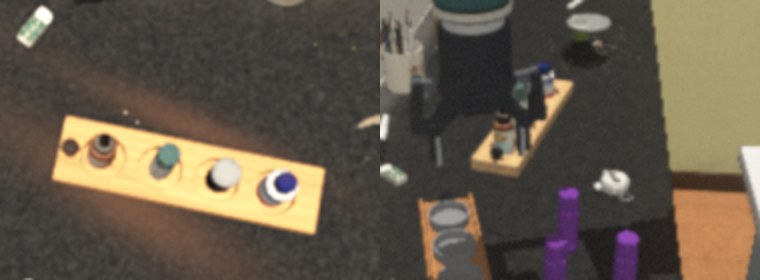

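All four stand upright: dropper (103,148), stick (165,158), pot (225,174) and can (280,187). That is the right order from the rack's knob. I'm handing the job in.

```bash
python3 -c "
from plant import *
print(close_job())"
```

```text
the job is handed in; nothing more can be done
None
```

All four containers stand upright in the rack in reverse order (from the rack's knob: dropper, glue stick, film pot, glue can), and the job was handed in at about 28 s.

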